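# Set the shaft lock: turn the slotted disc, push the bar through

### The job

Set the shaft lock on the bench: push the upright peg on its slotted disc round until the slot lines up with the sliding bar (either end of the slot may face the bar), then push the bar by its upright end plate through the slot until it is fully home. It is all done by pushing with the fingertips; leave the loose steel block, the weight and the roll of black tape where they are.

Things in the scene. Friction and masses are not known exactly. Their poses are not given: they have to be found in the camera images.
- lock_base: The shaft lock, a grey base fixed to the bench: an 8 mm thick plate, 92 mm wide in x, from y = -92 to +84 mm, and a rail under the bar, 30 mm wide and 15 mm high, back to y = -216 mm. Its origin lies on the bench top on the upright turning axis of the slotted disc; its y axis is the direction in which the bar is pushed, z is up.
- guide_top (a point): Middle of the top of the guide, an aluminium bridge over the bar, 36 mm above the bench, 54 mm wide in the base's x, from -86 to -46 mm in the base's y. An equal bridge, the receiver, stands beyond the disc from +44 to +78 mm and takes the bar's nose.
- lock_disc (a joint): Angle of the slotted disc, rad, anticlockwise seen from above: the direction of its peg from the axis, measured from the base's x axis towards its y axis. The slot is at right angles to that and in line with the bar at 0 and at 3.14. It starts at 0.5 to 2.64, turns from -0.6 to 3.74 without a stop at the aligned angles, and stays where it is left (0.06 N m friction).
- disc_top (a point): Centre of the disc at the height of its top, 34 mm above the bench. The disc is steel, 76 mm in diameter; a slot 21 mm wide with flared ends runs right across it through the centre. The bar's round nose pulls the slot straight over the last 0.1 rad or so; farther off, the disc blocks the bar.
- peg (a point): Point on the axis of the round upright peg on the disc, 50 mm above the bench. The peg is 12 mm in diameter, stands 27 mm from the disc's axis and reaches from the disc's top (34 mm) to 66 mm above the bench.
- lock_bar (a joint): How far the bar is pushed along the base's +y, m: 0 = drawn right back (nose 62 mm short of the disc's axis), 0.120 = fully home, its end plate stopped by the guide. It starts at 0 to 0.018. The bar is steel, 16 mm wide, 14 mm high, 16 to 30 mm above the bench, captive in its guide, and slides with 2 N friction.
- bar_plate (a point): Centre of the width of the back face (the face to push, facing the base's -y) of the bar's upright end plate, 50 mm above the bench. The plate is 40 mm wide in the base's x, 8 mm thick, and reaches from 16 to 66 mm above the bench.
- block_steel: Loose bystander: ground steel block 20 x 45 x 20 mm on the robot's side of the bar; origin under its centre. Leave it alone.
- weight_100: Loose bystander: cylindrical knobbed weight, 24 mm in diameter, 39 mm high, on the far side of the bar; origin under its centre. Leave it alone.
- black_tape: Loose bystander: roll of black tape, 53 mm across, 19 mm high, lying flat beyond the receiver end of the lock; origin under its centre. Leave it alone.

How it is judged (in metres and radians):
At the end, for the whole second after the job is handed in: The bar is through the slot and home, its end plate within 5 mm of the guide bridge, at rest; the disc's slot is in line with it (within 0.12 rad of 0 or of pi); the block, the weight and the tape are within 20 mm of where they stood (value of joint lock_bar above 0.115 m and (value of joint lock_disc between -0.12 and 0.12 rad or value of joint lock_disc between 3.02 and 3.26 rad) and velocity of joint lock_bar below 0.01 m/s and distance of each of block_steel, weight_100, black_tape from where it was at the start of the episode below 0.02 m); the robot touches nothing.
It fails at once if the steel block was lifted, carried or pushed away (distance of block_steel from where it was at the start of the episode above 0.02 m).
It fails at once if the weight was lifted, carried or pushed away (distance of weight_100 from where it was at the start of the episode above 0.02 m).
It fails at once if the roll of tape was lifted, carried or pushed away (distance of black_tape from where it was at the start of the episode above 0.02 m).
It also fails if it takes over 43 s, if anything falls off the work surface, if the arm or the gripper's body presses on something with over 40 N, if the wrist force passes 120 N, or if a joint passes its speed limit or range.

### The arm

A 6-joint arm with a two-finger parallel gripper is mounted at the origin on a cart in front of the work surface, level with it; the furniture and walls round the work are solid. World frame = base frame: x ahead of the robot, y to its left, z up, the work surface at z = 0. Lengths are in m, angles in degrees, forces in N, time in s.
With the tool pointing down it reaches from about 0.4 to 0.825 m from the base axis. Payload 7 kg.
Tool frame: the origin (TCP) lies midway between the tips of the shut fingers; the grasp point (between the pads) lies r.tcp_to_grasp behind it (r.tcp_to_grasp is the distance from the TCP to the grasp point, in m); x points along the fingers, y is the direction in which the jaws open and shut, and the axes are right-handed (so a half turn about x gives the same grasp; the last joint's range is limited). The gripper opens to 88 mm and grips with 3 to 60 N. Pads are 19 mm wide; open, the fingers measure 130 mm over their backs; the gripper's body (78 mm by 193 mm) begins 47 mm behind the grasp point.
Start: joints at [-58.894, 20.546, 0.682, 0, -70.136, -16.507], TCP at [0.17, -0.653, 0.227] pointing down, gripper open.
Joint ranges: [-176.03, 176.03], [-82.01, 121.73], [-58.28, 71.71], [-173.87, 95.51], [-174.79, -0.11], [-173.66, 173.66]. Speed limits (degrees/s): [136.94, 136.94, 172.46, 180, 180, 180].

### API

Orientations are given as [roll, pitch, yaw] about the fixed x, y, z axes, in that order (R = Rz(yaw) Ry(pitch) Rx(roll)).
In Python, from plant import r gives the robot as it stands.
- The arm moves only by the tool carry_out, never from a script. Its argument "moves" is a list of rows, each a list of 7 numbers: the shift along the world's x, y, z in mm, then the turn, a rotation vector about the world's x, y, z in rad, then the opening in per cent of the stroke, from 0 (shut) to 100 (fully open). In form: [[x, y, z, wx, wy, wz, claw], ...]. A call has 1 to 5 rows; each row is the pose to reach, as a shift and turn from the pose commanded when the call began; what a row does not reach only later rows make up. A row lasts 1/10 s, in which the tool goes at most 50 mm and 8.59 degrees, less where a joint would pass 70% of its speed; a pose out of reach is approached as far as the arm can. A call with a gripper value outside its range is refused whole. The fingers move at their own pace and stop on an object; "squeeze" is the grip in N (left out, the last holds). Time passes only in rows, so rows that repeat a pose let the fingers close. It gives the time, the measured TCP pose, the force and the opening at its end, in the units of the state.
- r.get_state(): the state, without advancing time (a new reading comes with each control period).
- r.capture(name): name is "scene" or "top" or "wrist"; returns the picture (480x640x3 uint8, blue, green, red); there is no depth.
- r.camera_params(name): a dict with "K" (3x3 intrinsics, pixels), "rvec" (rotation vector, rad) and "tvec" (3), from world to camera coordinates, as OpenCV has them. Camera axes: x right, y down, z forward; pixel columns grow to the right and rows downward; lengths in m; the calibration is good to about 2 mm. A picture is of the moment at which its call begins: read the wrist's pose just before it. camera_params takes no time and is no camera call; for the wrist camera it gives the pose at the moment of the call.
- r.close_job(): hands the job in, once; it reports no verdict.
The state is a dict: "time_s": time; "joints": joint angles; "qd": joint speeds; "joint_torque": joint torques, N m; "tcp_pos": TCP position; "eef_rot": TCP orientation; "contact_force": force on the tool from outside, world axes, zero at the start; "moment": the same for the moment, N m; "gripper_width": finger opening in m.
Only numpy, scipy, OpenCV 4.12 (cv2) and the standard library are available. Lean on these libraries where they do the work, as an engineer would, in place of code of your own. Each camera call takes 0.05 s, during which the arm holds its last target. There are 200 camera calls.

## Working session

There is one attempt and no reset: what is moved stays moved. The work goes in short steps, Python scripts to look and compute and a tool call to move; the robot and the scene stay as the last step left them, time stands still between calls to the robot, and variables do not carry over. Pictures are saved under pics/ and viewed, about 8 in all and at most 12, crops included, and the job is handed in when it is done.

Besides the shell and the picture viewer there is one more tool, called after "Emit:" as name(argument=value, ...), one argument or row to a line, values as JSON. carry_out: Moves the arm, as the interface text tells. Its arguments: {"type":"object","properties":{"moves":{"type":"array"},"squeeze":{"type":"number"}},"required":["moves"]}

```bash
mkdir -p pics; python3 - <<'E'
from plant import r
import cv2,numpy as np
for n in("scene","top"):
    cv2.imwrite(f"pics/{n}0.png",r.capture(n)); p=r.camera_params(n);print(n,p)
s=r.get_state();print(s['time_s'],s['tcp_pos'],s['eef_rot'],s['gripper_width'],s['contact_force'],r.tcp_to_grasp)
E
```

```text
scene {'K': array([[488.25850737,   0.        , 318.09288634],
       [  0.        , 488.25850737, 246.70375573],
       [  0.        ,   0.        ,   1.        ]]), 'rvec': array([ 1.16003669, -2.21420286,  1.06658021]), 'tvec': array([0.50393401, 0.22996035, 0.66742873])}
top {'K': array([[495.32205235,   0.        , 327.23398426],
       [  0.        , 495.32205235, 235.80882987],
       [  0.        ,   0.        ,   1.        ]]), 'rvec': array([ 2.16030947, -2.15168438,  0.12294114]), 'tvec': array([0.2472585 , 0.55329202, 0.83567937])}
0.1 [ 0.16997216 -0.65281359  0.22574135] [ 95.78876797  89.9163627  110.37977857] 0.08767986951144552 [-0.17320953 -0.00383765 -0.41142873] 0.0188
```

View pics/top0.png

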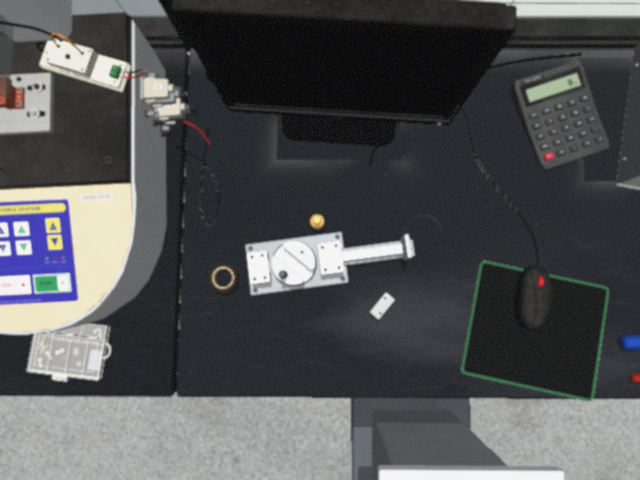

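View pics/scene0.png

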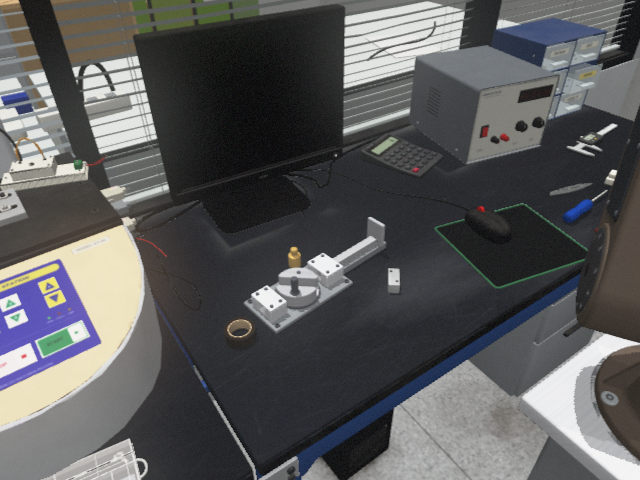

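The lock lies with its disc at about (294,262) and its bar plate at about (408,246) in the top view. The block is at (382,305), the weight at (317,220) and the tape at (223,278). I'll enlarge this area next.

```bash
cat > h.py <<'E'
import cv2,numpy as np
from plant import r
def ray(n,uv,z):
    p=r.camera_params(n);R=cv2.Rodrigues(p['rvec'])[0];c=-R.T@p['tvec'].ravel()
    q=cv2.undistortPoints(np.array([[uv]],float),p['K'],None)[0,0]
    d=R.T@np.array([*q,1]);return c+d*(z-c[2])/d[2]
def proj(n,P):
    p=r.camera_params(n);return cv2.projectPoints(np.array(P,float).reshape(-1,1,3),p['rvec'],p['tvec'],p['K'],None)[0].reshape(-1,2)
E
python3 - <<'E'
from h import *
a=cv2.imread('pics/top0.png')[205:325,225:425];cv2.imwrite('pics/c1.png',cv2.resize(a,None,fx=4,fy=4,interpolation=cv2.INTER_CUBIC))
a=cv2.imread('pics/scene0.png')[205:345,220:420];cv2.imwrite('pics/c2.png',cv2.resize(a,None,fx=4,fy=4,interpolation=cv2.INTER_CUBIC))
for uv,z in [((294,262),.034),((283,275),.066),((408,246),.066),((382,305),.02),((317,220),.039),((223,278),.019),((440,122),0)]:print(uv,ray('top',uv,z).round(4))
E
```

```text
(294, 262) [0.506  0.3073 0.034 ]
(283, 275) [0.482  0.3231 0.066 ]
(408, 246) [0.5316 0.113  0.066 ]
(382, 305) [0.4321 0.153  0.02  ]
(317, 220) [0.5796 0.2675 0.039 ]
(223, 278) [0.4782 0.4339 0.019 ]
(440, 122) [0.7722 0.0392 0.    ]
```

View pics/c1.png

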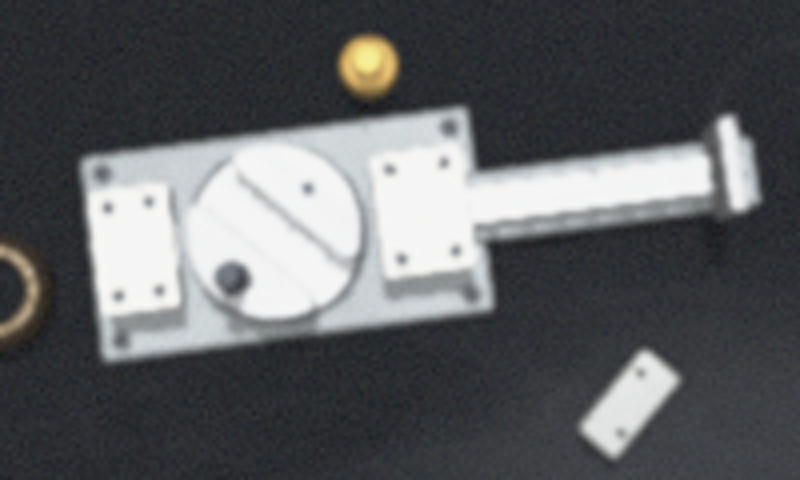

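View pics/c2.png

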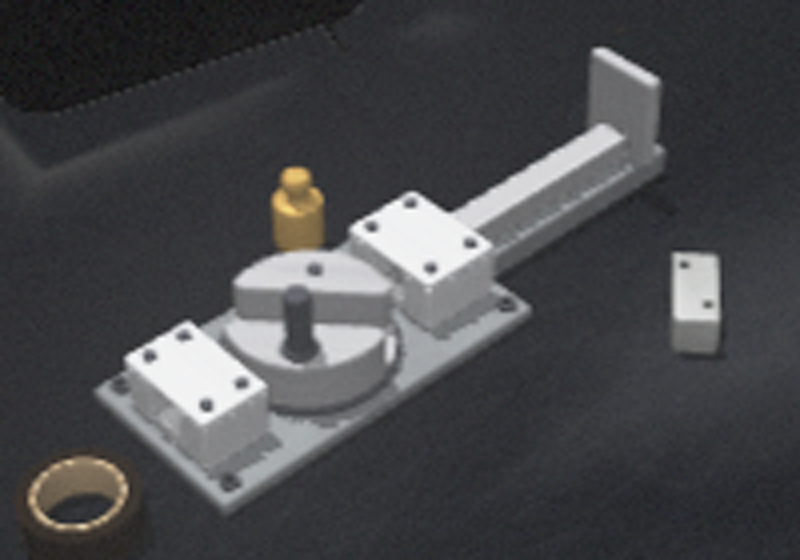

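The crop gives these pixel positions:
- Base plate corners: (80,157), (467,107), (494,310) and (103,361).
- Disc centre: about (277,230).
- Peg: a dark spot at about (232,275).
- Bar plate: top edge from (728,117) to (742,212).

Next I'll fit the base pose from the corners.

```bash
cat >> h.py <<'E'
def c1(x,y,z): return ray('top',((x+.5)/4-.5+225,(y+.5)/4-.5+205),z)
E
python3 - <<'E'
from h import *
C=[((80,157),(46,84)),((467,107),(46,-92)),((494,310),(-46,-92)),((103,361),(-46,84))]
W=np.array([c1(*c,.008)[:2] for c,_ in C]);B=np.array([b for _,b in C])/1000
Bc=B-B.mean(0);Wc=W-W.mean(0)
th=np.arctan2((Bc[:,0]*Wc[:,1]-Bc[:,1]*Wc[:,0]).sum(),(Bc*Wc).sum())
R=np.array([[np.cos(th),-np.sin(th)],[np.sin(th),np.cos(th)]]);t=W.mean(0)-R@B.mean(0)
print('yaw',np.degrees(th),'t',t,'res mm',((W-B@R.T-t)*1000).round(1).tolist())
np.savez('base.npz',R=R,t=t)
f=lambda P:((P[:2]-t)@R*1000).round(1)
print('disc',f(c1(277,230,.034)),'peg top',f(c1(230,272,.066)),f(c1(232,277,.066)))
print('plate top back/front',f(c1(745,115,.066)),f(c1(757,207,.066)),f(c1(717,118,.066)),f(c1(733,212,.066)))
print('guide',f(c1(372,152,.036)),f(c1(465,143,.036)),f(c1(477,262,.036)),f(c1(387,278,.036)))
g=lambda x,y,z:np.array([*(R@[x/1000,y/1000]+t),z/1000])
b=lambda uv,z:f(ray('top',uv,z))
# scene view: peg top crop(295,290), foot; plate top corners crop (597,50),(660,78)
s=lambda x,y,z:f(ray('scene',((x+.5)/4-.5+220,(y+.5)/4-.5+205),z))
print('scene peg top',s(295,291,.066),'plate top',s(597,48,.066),s(660,77,.066), 'disc/guide',s(415,192,.036),s(493,240,.036))
for n,P in dict(block=c1(630,403,.02),weight=c1(368,65,.03),tape=c1(0,292,.019)).items(): print(n,P.round(3),f(P))
print('slot dir',np.degrees(np.arctan2(*(f(c1(350,262,.034))-f(c1(238,175,.034)))[::-1])), np.degrees(np.arctan2(*(f(c1(308,305,.034))-f(c1(200,208,.034)))[::-1])))
print(g(0,0,0),[ (a,g(27*np.cos(np.radians(a)),27*np.sin(np.radians(a)),50).round(4)) for a in (130,135,140,180)])
print('cam', ray('top',(300,300),10)*0, -cv2.Rodrigues(r.camera_params('top')['rvec'])[0].T@r.camera_params('top')['tvec'])
E
```

```text
yaw 7.64318666430752 t [0.5056705  0.30930715] res mm [[0.2, 0.3], [0.2, -0.2], [-0.2, -0.1], [-0.2, -0.0]]
disc [-0.1 -1.8] peg top [-17.5  17.8] [-19.7  17.2]
plate top back/front [  20.2 -206. ] [ -19.  -205.2] [  20.5 -194.1] [ -19.8 -194.9]
guide [ 28.3 -47.3] [ 27.  -88.1] [-25.3 -86.4] [-27.1 -46.8]
scene peg top [-17.5  20.1] plate top [  18.6 -198. ] [ -18.1 -202.1] disc/guide [ 24.5 -84.7] [-24.6 -87.1]
block [0.431 0.153 0.02 ] [ -94.4 -145.3]
weight [0.579 0.268 0.03 ] [ 67.6 -50.3]
tape [0.479 0.431 0.019] [-10.4 124.2]
slot dir -135.0650349090881 -139.0175210436593
[0.5056705  0.30930715 0.        ] [(130, array([0.4857, 0.3275, 0.05  ])), (135, array([0.4842, 0.3257, 0.05  ])), (140, array([0.4829, 0.3238, 0.05  ])), (180, array([0.4789, 0.3057, 0.05  ]))]
cam [ 0. -0.  0.] [0.44760334 0.24340101 0.8977951 ]
```

The fit is good: corner residuals are 0.3 mm or less and the sizes match. Base yaw is 7.64°, the peg is at about 135° and the plate's back face is at base y of about -204. The peg has to go to 180°, so I'll push it along base -y from the receiver side with the fingers shut. I'm moving out now and turning the jaw line to the base's y.

Emit:
carry_out(
  moves=[
    [33,35,0,0,0,-0.061,0],
    [66,70,0,0,0,-0.122,0],
    [99,105,0,0,0,-0.122,0],
    [132,140,0,0,0,-0.122,0],
    [165,175,0,0,0,-0.122,0],
  ],
  squeeze=10,
)

```text
time_s: 0.6
tcp_pos: [0.336, -0.4765, 0.2263]
eef_rot: [118.4, 90.0, 126.0]
contact_force: [1.0, -0.6, -0.3]
gripper_width: 0.0531
```

Emit:
carry_out(
  moves=[
    [33,35,0,0,0,0,0],
    [66,70,0,0,0,0,0],
    [99,105,0,0,0,0,0],
    [132,140,0,0,0,0,0],
    [165,175,0,0,0,0,0],
  ],
)

```text
time_s: 1.1
tcp_pos: [0.501, -0.3014, 0.2265]
eef_rot: [127.4, 90.0, 135.0]
contact_force: [0.9, -0.9, -0.7]
gripper_width: 0.0128
```

Emit:
carry_out(
  moves=[
    [8,49,0,0,0,0,0],
    [16,98,0,0,0,0,0],
    [24,147,0,0,0,0,0],
    [32,196,0,0,0,0,0],
    [40,245,0,0,0,0,0],
  ],
)

```text
time_s: 1.6
tcp_pos: [0.5399, -0.0562, 0.2265]
eef_rot: [150.9, 90.0, 158.5]
contact_force: [1.5, -0.1, 0.1]
gripper_width: 0.0006
```

Emit:
carry_out(
  moves=[
    [-8,49,0,0,0,0,0],
    [-16,98,0,0,0,0,0],
    [-24,147,0,0,0,0,0],
    [-32,196,0,0,0,0,0],
    [-40,245,0,0,0,0,0],
  ],
)

```text
time_s: 2.1
tcp_pos: [0.4992, 0.1887, 0.2265]
eef_rot: [132.8, 90.0, 140.4]
contact_force: [2.2, 0.3, 0.6]
gripper_width: 0.0005
```

Emit:
carry_out(
  moves=[
    [-6,46,0,0,0,0,0],
    [-12,92,0,0,0,0,0],
    [-18,138,0,0,0,0,0],
    [-25,183,0,0,0,0,0],
    [-25,183,-40,0,0,0,0],
  ],
)

```text
time_s: 2.6
tcp_pos: [0.4766, 0.3769, 0.1903]
eef_rot: [38.6, 89.4, 46.5]
contact_force: [0.6, -0.1, 0.1]
gripper_width: 0.0005
```

Emit:
carry_out(
  moves=[
    [0,0,-45,0,0,0,0],
    [0,0,-90,0,0,0,0],
    [0,0,-120,0,0,0,0],
    [0,0,-138,0,0,0,0],
    [0,0,-138,0,0,0,0],
  ],
)

```text
time_s: 3.1
tcp_pos: [0.4736, 0.3679, 0.0453]
eef_rot: [-136.0, 89.6, -128.4]
contact_force: [-0.4, 0.1, 0.3]
gripper_width: 0.0005
```

```bash
python3 - <<'E'
from h import *
a=r.capture('scene');cv2.imwrite('pics/s1.png',cv2.resize(a[190:350,200:400],None,fx=4,fy=3.7,interpolation=cv2.INTER_CUBIC))
s=r.get_state();print(s['time_s'],s['tcp_pos'],s['contact_force'])
E
```

```text
3.15 [0.47455492 0.36897937 0.04730876] [-0.99201463 -0.12861015  0.54943589]
```

View pics/s1.png

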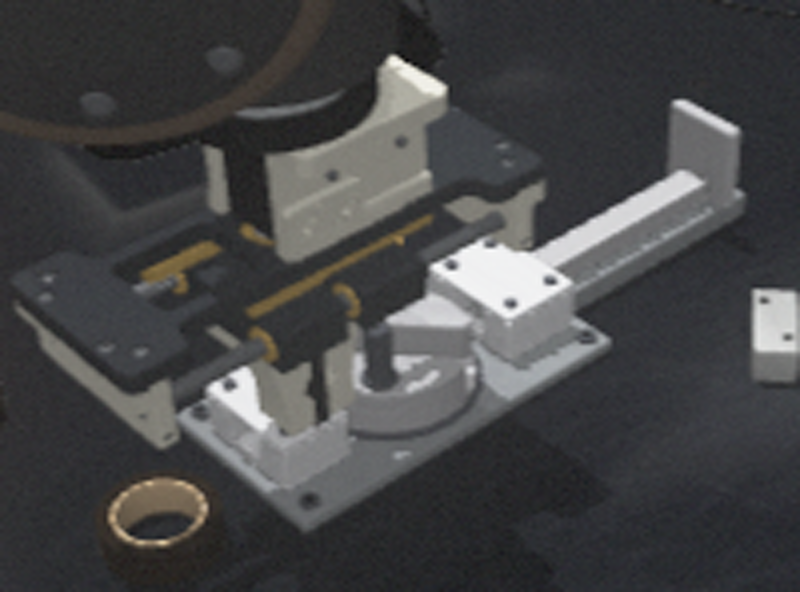

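The shut fingers stand over the receiver, on its side of the peg (peg at about (380,355)), with the tape clear below. I'll push along base -y in stages and watch the force.

Emit:
carry_out(
  moves=[
    [0.5,-4,0,0,0,0,0],
    [1,-8,0,0,0,0,0],
    [1.6,-12,0,0,0,0,0],
    [2.1,-16,0,0,0,0,0],
    [2.7,-20,0,0,0,0,0],
  ],
)

```text
time_s: 3.65
tcp_pos: [0.478, 0.3495, 0.0492]
eef_rot: [45.6, 89.9, 53.2]
contact_force: [0.3, 0.5, -0.8]
gripper_width: 0.0005
```

Emit:
carry_out(
  moves=[
    [0.3,-2,0,0,0,0,0],
    [0.5,-4,0,0,0,0,0],
    [0.8,-6,0,0,0,0,0],
    [1.1,-8,0,0,0,0,0],
    [1.3,-10,0,0,0,0,0],
  ],
)

```text
time_s: 4.15
tcp_pos: [0.4775, 0.3458, 0.0492]
eef_rot: [80.6, 89.5, 88.2]
contact_force: [-25.0, 26.3, 4.1]
gripper_width: 0.0008
```

```bash
python3 - <<'E'
from h import *
a=r.capture('scene');cv2.imwrite('pics/s2.png',cv2.resize(a[245:330,240:350],None,fx=7,fy=7,interpolation=cv2.INTER_CUBIC))
s=r.get_state();print(s['time_s'],s['tcp_pos'],s['contact_force'])
z=np.load('base.npz');print((s['tcp_pos'][:2]-z['t'])@z['R'])
E
```

```text
4.2 [0.47718773 0.34566524 0.04918285] [-21.74904766  22.00204737   3.06232712]
[-0.02339397  0.03982338]
```

View pics/s2.png

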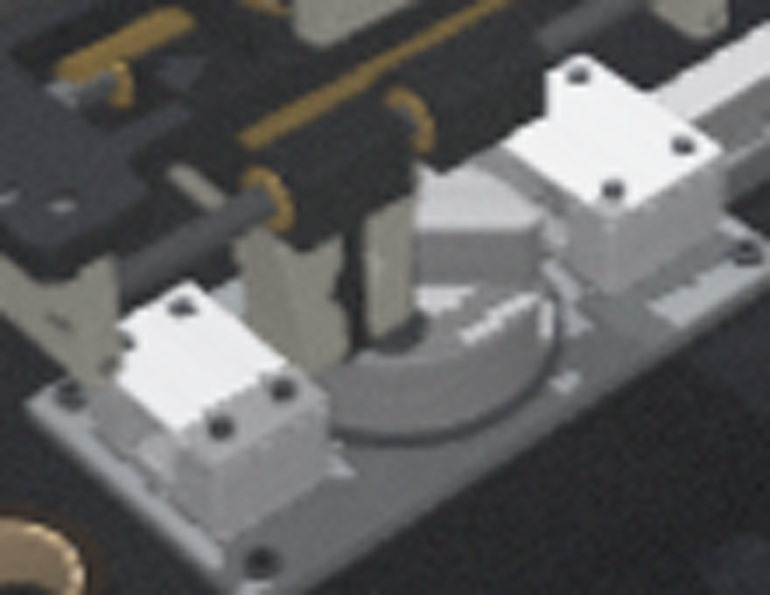

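The force of about 35 N points along the peg's radius. The finger's edge is riding on the outer side of the peg and not pushing it round. I'll back off, shift 7 mm along base +x, and push again while following the peg's arc.

Emit:
carry_out(
  moves=[
    [-0.8,6,0,0,0,0,0],
    [-1.6,12,0,0,0,0,0],
    [-1.6,12,0,0,0,0,0],
    [5.3,13,0,0,0,0,0],
    [5.3,13,0,0,0,0,0],
  ],
)

```text
time_s: 4.7
tcp_pos: [0.4854, 0.3525, 0.0484]
eef_rot: [-60.5, 90.0, -53.0]
contact_force: [0.5, 0.2, 0.6]
gripper_width: 0.0001
```

Emit:
carry_out(
  moves=[
    [0.3,-2,0,0,0,0,0],
    [0.5,-4,0,0,0,0,0],
    [0.7,-5,0,0,0,0,0],
    [0.8,-6,0,0,0,0,0],
    [0.9,-7,0,0,0,0,0],
  ],
)

```text
time_s: 5.2
tcp_pos: [0.485, 0.347, 0.0486]
eef_rot: [78.6, 89.9, 86.2]
contact_force: [-5.7, 8.6, -1.1]
gripper_width: 0.0007
```

Emit:
carry_out(
  moves=[
    [0,-1,0,0,0,0,0],
    [0,-2,0,0,0,0,0],
    [-0.2,-3,0,0,0,0,0],
    [-0.4,-4,0,0,0,0,0],
    [-0.6,-5,0,0,0,0,0],
  ],
)

```text
time_s: 5.7
tcp_pos: [0.4829, 0.3435, 0.0485]
eef_rot: [99.4, 89.8, 107.0]
contact_force: [-12.1, 11.4, -0.3]
gripper_width: 0.0007
```

```bash
python3 - <<'E'
from h import *
a=r.capture('scene')[250:320,260:330];w=r.capture('wrist')
A=cv2.resize(a,(400,400),interpolation=cv2.INTER_CUBIC);B=cv2.resize(w,(533,400))
cv2.imwrite('pics/s3.png',cv2.resize(np.hstack([A[:,:300],B[:,:500]]),(800,400)))
s=r.get_state();print(s['time_s'],s['tcp_pos'],s['contact_force'],s['moment'])
E
```

```text
5.8 [0.48308965 0.34274488 0.04849311] [-9.93266265  8.75220604  0.32397728] [ 3.0360718   3.16273482 -0.21993561]
```

View pics/s3.png

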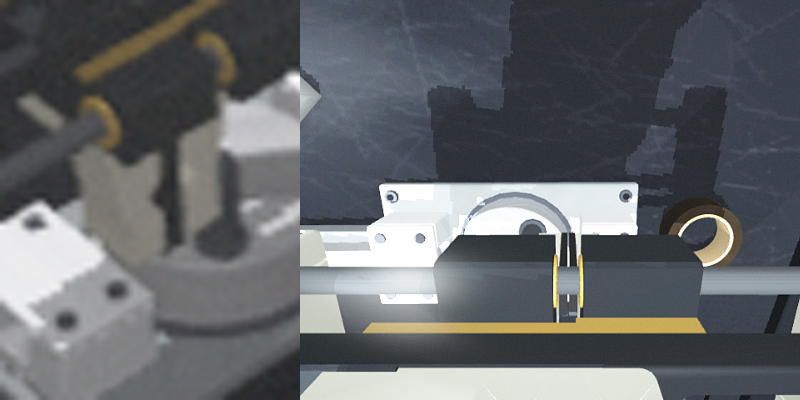

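In the wrist view the fingertips are thin plates, about 10 mm to each side, and they are touching the peg at about (532,230). The force on the tool points along the peg's drag, so friction is jamming a straight -y push. I'll push along the peg's tangent instead.

Emit:
carry_out(
  moves=[
    [-1.3,-1,0,0,0,0,0],
    [-2.6,-2.5,0,0,0,0,0],
    [-3.5,-4,0,0,0,0,0],
    [-4.4,-5.5,0,0,0,0,0],
    [-5,-7,0,0,0,0,0],
  ],
)

```text
time_s: 6.3
tcp_pos: [0.479, 0.3343, 0.0485]
eef_rot: [125.4, 89.9, 133.0]
contact_force: [-3.6, 3.5, -0.2]
gripper_width: 0.0004
```

```bash
python3 - <<'E'
from h import *
w=r.capture('wrist');cv2.imwrite('pics/w4.png',cv2.resize(w[190:350,160:360],None,fx=4,fy=3.7,interpolation=cv2.INTER_CUBIC))
s=r.get_state();z=np.load('base.npz');R,t=z['R'],z['t'];print(s['time_s'],(s['tcp_pos'][:2]-t)@R,s['contact_force'])
F=lambda P:np.c_[(np.array(P)[:,:2]/1000)@R.T+t,np.array(P)[:,2]/1000]
P=[(27*np.cos(a),27*np.sin(a),66) for a in np.radians(range(130,196,10))]+[(0,0,34),(-46,-92,8),(-46,84,8),(46,84,8)]
print(((proj('wrist',F(P))-[160,190])*[4,3.7]).round(0).tolist())
E
```

```text
6.35 [-0.02323117  0.02801293] [-3.76028742  3.14751276 -0.47129414]
[[584.0, 515.0], [553.0, 489.0], [517.0, 468.0], [476.0, 453.0], [433.0, 443.0], [389.0, 440.0], [345.0, 444.0], [439.0, 507.0], [-203.0, 150.0], [1048.0, 149.0], [1003.0, 668.0]]
```

View pics/w4.png

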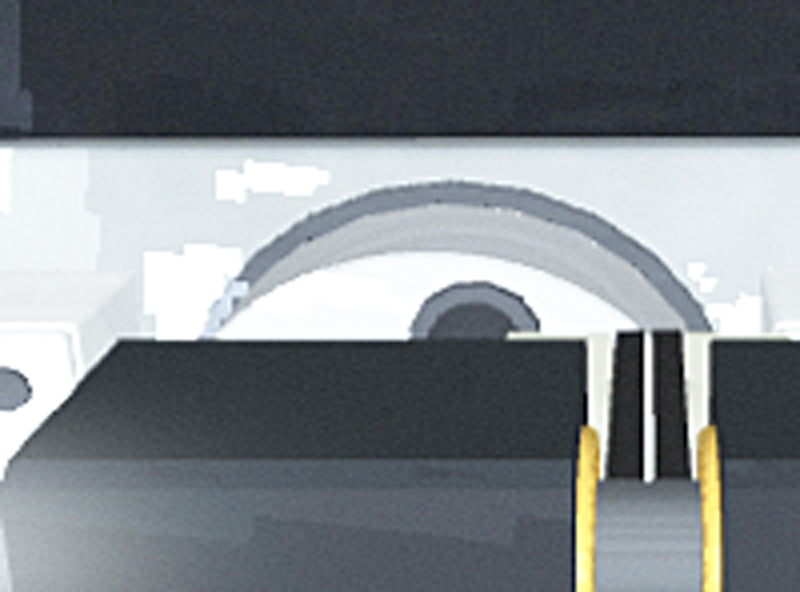

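It is turning freely now: the force is down to about 5 N and the peg is at about 160° (foot ring at about (475,300)). Fingertip y is 28 mm, and the last stretch takes it to about 18.5.

Emit:
carry_out(
  moves=[
    [-0.6,-2,0,0,0,0,0],
    [-1.0,-4,0,0,0,0,0],
    [-1.3,-6,0,0,0,0,0],
    [-1.5,-8,0,0,0,0,0],
    [-1.5,-8,0,0,0,0,0],
  ],
)

```text
time_s: 6.85
tcp_pos: [0.4783, 0.3253, 0.0486]
eef_rot: [-88.4, 90.0, -80.8]
contact_force: [-1.1, 1.2, -0.8]
gripper_width: 0.0005
```

```bash
python3 - <<'E'
from h import *
w=r.capture('wrist');cv2.imwrite('pics/w5.png',cv2.resize(w[190:350,160:360],None,fx=4,fy=3.7,interpolation=cv2.INTER_CUBIC))
s=r.get_state();z=np.load('base.npz');R,t=z['R'],z['t'];print(s['time_s'],(s['tcp_pos'][:2]-t)@R,s['contact_force'])
F=lambda P:np.c_[(np.array(P)[:,:2]/1000)@R.T+t,np.array(P)[:,2]/1000]
P=[(27*np.cos(a),27*np.sin(a),34) for a in np.radians(range(160,196,5))]+[(0,0,34)]
print(((proj('wrist',F(P))-[160,190])*[4,3.7]).round(0).tolist())
E
```

```text
6.9 [-0.02481188  0.01955817] [-0.3430004   0.14023186  1.14202374]
[[571.0, 353.0], [553.0, 348.0], [535.0, 345.0], [517.0, 343.0], [498.0, 342.0], [480.0, 343.0], [462.0, 345.0], [444.0, 348.0], [504.0, 516.0]]
```

View pics/w5.png

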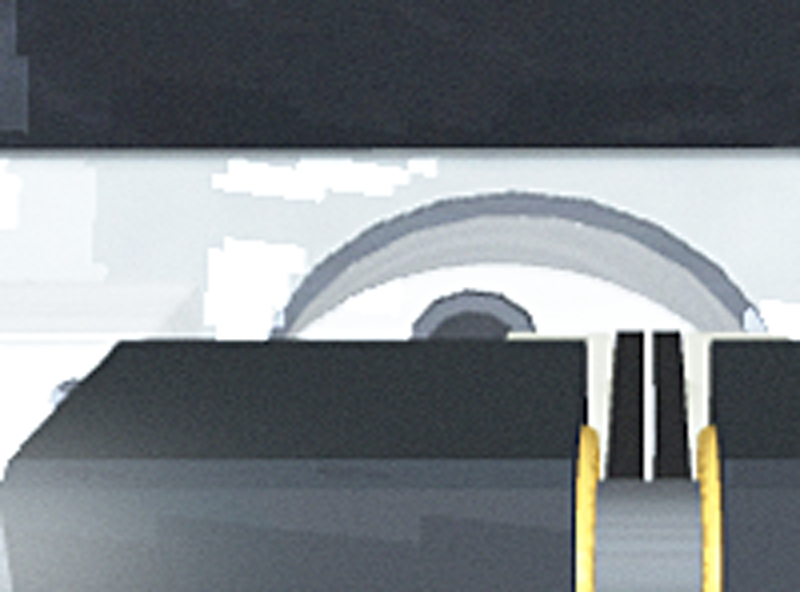

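The wrist view suggests the peg (at about (473,310)) has gone slightly past the arc's apex at about (515), by up to 10°. I'll retreat, rise clear and measure from the top camera.

Emit:
carry_out(
  moves=[
    [-0.8,6,0,0,0,0,0],
    [-0.8,6,30,0,0,0,0],
    [-0.8,6,80,0,0,0,0],
    [10,-40,100,0,0,0,0],
    [20,-88,100,0,0,0,0],
  ],
)

```text
time_s: 7.4
tcp_pos: [0.5003, 0.2396, 0.1524]
eef_rot: [25.3, 89.6, 33.1]
contact_force: [0.8, -1.2, -0.8]
gripper_width: 0.0003
```

Emit:
carry_out(
  moves=[
    [10,-48,0,0,0,0,0],
    [20,-96,0,0,0,0,0],
    [30,-144,0,0,0,0,0],
    [40,-166,0,0,0,0,0],
    [40,-166,0,0,0,0,0],
  ],
)

```text
time_s: 7.9
tcp_pos: [0.539, 0.0692, 0.1488]
eef_rot: [-74.1, 90.0, -66.6]
contact_force: [-0.3, 0.3, -0.4]
gripper_width: 0.0007
```

```bash
python3 - <<'E'
from h import *
a=r.capture('top')[205:325,225:425];cv2.imwrite('pics/c6.png',cv2.resize(a,None,fx=4,fy=4,interpolation=cv2.INTER_CUBIC))
s=r.get_state();z=np.load('base.npz');R,t=z['R'],z['t'];print(s['time_s'],s['tcp_pos'],(s['tcp_pos'][:2]-t)@R,s['contact_force'])
F=lambda P:np.c_[(np.array(P)[:,:2]/1000)@R.T+t,np.array(P)[:,2]/1000]
P=[(27*np.cos(a),27*np.sin(a),66) for a in np.radians(range(165,200,5))]
print(((proj('top',F(P))-[225,205]+.5)*4-.5).round(0).tolist())
E
```

```text
7.95 [0.5387209  0.07051803 0.14866196] [ 0.00099698 -0.24106343] [0.81032738 0.78934375 0.06780102]
[[258.0, 289.0], [264.0, 290.0], [269.0, 290.0], [275.0, 289.0], [280.0, 288.0], [286.0, 287.0], [291.0, 285.0]]
```

View pics/c6.png

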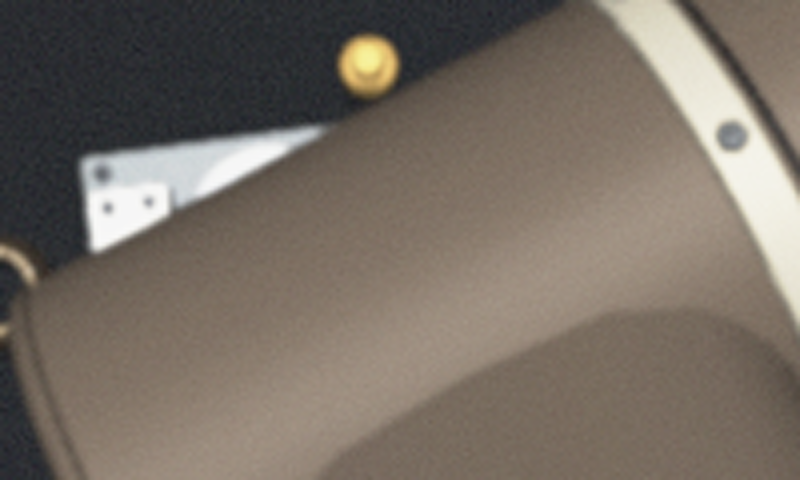

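The arm hides the disc from the top camera, so I'll use the scene camera from here. That will be picture 11.

```bash
python3 - <<'E'
from h import *
a=r.capture('scene');z=np.load('base.npz');R,t=z['R'],z['t']
F=lambda P:np.c_[(np.array(P)[:,:2]/1000)@R.T+t,np.array(P)[:,2]/1000]
A=cv2.resize(a[250:330,260:360],None,fx=7,fy=7,interpolation=cv2.INTER_CUBIC);cv2.imwrite('pics/s7.png',A)
rg=range(165,200,5)
P=[(27*np.cos(q),27*np.sin(q),66) for q in np.radians(rg)]+[(27*np.cos(2.356),27*np.sin(2.356),66),(27,-86,36),(-27,-86,36),(-27,-46,36)]
print(list(zip(list(rg)+['135','g','g','g'],((proj('scene',F(P))-[260,250]+.5)*7-.5).round(0).tolist())))
E
```

```text
[(165, [303.0, 187.0]), (170, [312.0, 184.0]), (175, [320.0, 180.0]), (180, [328.0, 176.0]), (185, [335.0, 171.0]), (190, [342.0, 166.0]), (195, [347.0, 160.0]), ('135', [244.0, 196.0]), ('g', [444.0, 15.0]), ('g', [587.0, 112.0]), ('g', [471.0, 183.0])]
```

View pics/s7.png

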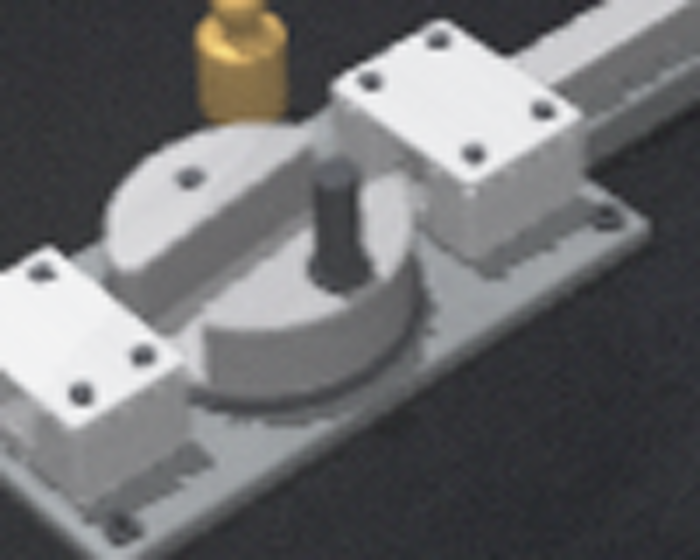

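The peg top is at (336,168). The far slot edge runs from (130,268) to (315,145). I'll fit the angle from both.

```bash
python3 - <<'E'
from h import *
z=np.load('base.npz');R,t=z['R'],z['t']
f=lambda P:(P[:2]-t)@R*1000
s=lambda x,y,zz:f(ray('scene',((x+.5)/7-.5+260,(y+.5)/7-.5+250),zz))
d=lambda a,b:np.degrees(np.arctan2(*(b-a)))
print('slot far edge',s(130,268,.034),s(315,145,.034),-d(s(130,268,.034),s(315,145,.034)))
p=s(336,168,.066);print('peg',p,np.degrees(np.arctan2(p[1],p[0]))%360,np.hypot(*p))
for u,v in((440,18),(582,112),(332,88),(478,187)):print('guide',s(u,v,.036))
for u,v in((40,247),(182,355)):print('rec',s(u,v,.036))
p=s(340,278,.034);print('peg foot',p,np.degrees(np.arctan2(p[1],p[0]))%360)
E
```

```text
slot far edge [ 8.19124806 34.31401872] [ 12.1717888  -28.36290222] -176.36608989755624
peg [-26.27976237  -3.22273204] 186.99137186686184 26.476629546827343
guide [ 26.70375753 -84.41516858]
guide [-26.23370671 -85.11846092]
guide [ 24.38181083 -44.71043296]
guide [-29.2788321  -46.18564823]
rec [27.26854842 47.02659061]
rec [-25.49144884  45.14945855]
peg foot [-29.18597787  -0.78639331] 181.54341647454686
```

The two readings give 3.6° and 7°, averaging about 0.09 rad past π, which is within the nose's capture range. I'll go down behind the plate and start the push with the force watched.

Emit:
carry_out(
  moves=[
    [0,0,-40,0,0,0,0],
    [0,0,-80,0,0,0,0],
    [0,0,-101,0,0,0,0],
    [0,0,-101,0,0,0,0],
    [-1.3,10,-101,0,0,0,0],
  ],
)

```text
time_s: 8.5
tcp_pos: [0.537, 0.0826, 0.0479]
eef_rot: [-124.7, 90.0, -117.0]
contact_force: [0.4, 0.8, 0.4]
gripper_width: 0.0006
```

Emit:
carry_out(
  moves=[
    [-0.7,5,0,0,0,0,0],
    [-1.3,10,0,0,0,0,0],
    [-2,15,0,0,0,0,0],
    [-2.7,20,0,0,0,0,0],
    [-2.7,20,0,0,0,0,0],
  ],
)

```text
time_s: 9.0
tcp_pos: [0.5342, 0.1028, 0.048]
eef_rot: [32.2, 90.0, 39.9]
contact_force: [-0.6, 0.1, 1.1]
gripper_width: 0.0007
```

Emit:
carry_out(
  moves=[
    [-0.5,4,0,0,0,0,0],
    [-1.1,8,0,0,0,0,0],
    [-1.6,12,0,0,0,0,0],
    [-2,15,0,0,0,0,0],
    [-2,15,0,0,0,0,0],
  ],
)

```text
time_s: 9.5
tcp_pos: [0.532, 0.1174, 0.0475]
eef_rot: [166.5, 90.0, 174.1]
contact_force: [-0.2, -0.0, 0.3]
gripper_width: 0.0003
```

Emit:
carry_out(
  moves=[
    [-0.5,4,0,0,0,0,0],
    [-1.1,8,0,0,0,0,0],
    [-1.6,12,0,0,0,0,0],
    [-2.1,16,0,0,0,0,0],
    [-2.7,20,0,0,0,0,0],
  ],
)

```text
time_s: 10.0
tcp_pos: [0.5293, 0.1374, 0.0474]
eef_rot: [-157.5, 90.0, -149.9]
contact_force: [0.1, -4.0, 1.2]
gripper_width: 0.0005
```

Emit:
carry_out(
  moves=[
    [-0.5,4,0,0,0,0,0],
    [-1.1,8,0,0,0,0,0],
    [-1.6,12,0,0,0,0,0],
    [-2.1,16,0,0,0,0,0],
    [-2.7,20,0,0,0,0,0],
  ],
)

```text
time_s: 10.5
tcp_pos: [0.5266, 0.1573, 0.0475]
eef_rot: [-164.5, 90.0, -156.9]
contact_force: [-0.0, -2.8, -0.5]
gripper_width: 0.0006
```

The push force is about 3 N and steady, so the bar is sliding through the slot. I'll carry on to the stop.

Emit:
carry_out(
  moves=[
    [-0.8,6,0,0,0,0,0],
    [-1.6,12,0,0,0,0,0],
    [-2.4,18,0,0,0,0,0],
    [-3.2,24,0,0,0,0,0],
    [-4,30,0,0,0,0,0],
  ],
)

```text
time_s: 11.0
tcp_pos: [0.5225, 0.1875, 0.0475]
eef_rot: [-155.2, 90.0, -147.6]
contact_force: [-0.4, -2.9, 0.5]
gripper_width: 0.0007
```

Emit:
carry_out(
  moves=[
    [-0.3,2,0,0,0,0,0],
    [-0.5,4,0,0,0,0,0],
    [-0.8,6,0,0,0,0,0],
    [-1,8,0,0,0,0,0],
    [-1.2,9,0,0,0,0,0],
  ],
)

```text
time_s: 11.5
tcp_pos: [0.5214, 0.196, 0.0475]
eef_rot: [-158.9, 90.0, -151.3]
contact_force: [-1.7, -3.5, 0.2]
gripper_width: 0.0005
```

Emit:
carry_out(
  moves=[
    [-0.1,1,0,0,0,0,0],
    [-0.3,2,0,0,0,0,0],
    [-0.4,3,0,0,0,0,0],
  ],
)

```text
time_s: 11.8
tcp_pos: [0.521, 0.199, 0.0475]
eef_rot: [-159.0, 90.0, -151.4]
contact_force: [-1.0, -3.2, 0.7]
gripper_width: 0.0004
```

Emit:
carry_out(
  moves=[
    [-0.1,1,0,0,0,0,0],
    [-0.3,2,0,0,0,0,0],
    [-0.4,3,0,0,0,0,0],
  ],
)

```text
time_s: 12.1
tcp_pos: [0.5207, 0.201, 0.0475]
eef_rot: [-114.9, 89.9, -107.2]
contact_force: [3.1, -11.7, 1.8]
gripper_width: 0.0004
```

Emit:
carry_out(
  moves=[
    [-0.1,1,0,0,0,0,0],
    [-0.3,2,0,0,0,0,0],
    [-0.4,3,0,0,0,0,0],
  ],
)

```text
time_s: 12.4
tcp_pos: [0.5205, 0.2012, 0.0476]
eef_rot: [-111.4, 89.7, -103.8]
contact_force: [10.1, -24.7, 3.2]
gripper_width: -0.0
```

There is a hard stop at base y of -109 mm, against about -110.6 predicted for home. The force climbed to 27 N with no further travel. I'll back off, rise and look.

Emit:
carry_out(
  moves=[
    [1,-8,0,0,0,0,0],
    [2.7,-20,0,0,0,0,0],
    [2.7,-20,20,0,0,0,0],
    [2.7,-20,65,0,0,0,0],
    [2.7,-20,110,0,0,0,0],
  ],
)

```text
time_s: 12.9
tcp_pos: [0.5231, 0.1849, 0.1586]
eef_rot: [172.8, 90.0, -179.5]
contact_force: [1.0, 0.8, -0.9]
gripper_width: 0.0003
```

Emit:
carry_out(
  moves=[
    [0,-45,0,0,0,0,0],
    [0,-90,0,0,0,0,0],
    [0,-135,0,0,0,0,0],
    [0,-135,0,0,0,0,0],
  ],
)

```text
time_s: 13.3
tcp_pos: [0.5228, 0.0465, 0.158]
eef_rot: [34.4, 89.9, 41.8]
contact_force: [1.1, 1.0, 0.7]
gripper_width: 0.0006
```

```bash
python3 - <<'E'
from h import *
a=r.capture('scene');cv2.imwrite('pics/s8.png',cv2.resize(a[210:350,220:420],None,fx=4,fy=4,interpolation=cv2.INTER_CUBIC))
s=r.get_state();print(s['time_s'],s['tcp_pos'],s['contact_force'])
E
```

```text
13.35 [0.52334448 0.04815509 0.15809387] [0.47756843 0.28732164 0.17857997]
```

View pics/s8.png

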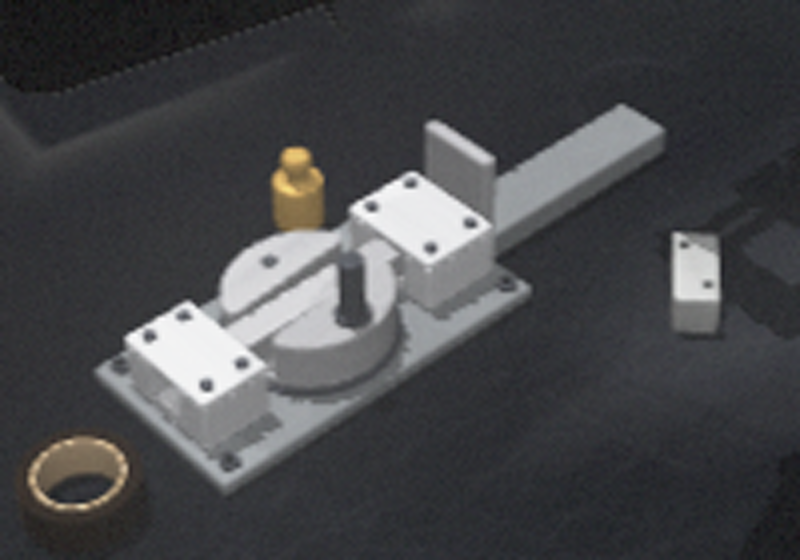

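```bash
python3 - <<'E'
from h import *
z=np.load('base.npz');R,t=z['R'],z['t']
f=lambda P:(P[:2]-t)@R*1000
s=lambda x,y,zz:f(ray('scene',((x+.5)/4-.5+220,(y+.5)/4-.5+210),zz))
for p in (s(350,258,.066),s(351,318,.034)):print('peg',p,np.degrees(np.arctan2(p[1],p[0]))%360)
a,b=s(228,310,.034),s(345,237,.034);print('edge',a,b,np.degrees(np.arctan2(a[0]-b[0],a[1]-b[1])))
for p in((431,123),(494,158)):print('plate top',s(*p,.066))
E
```

```text
peg [-26.82471828  -1.77090009] 183.7770417209726
peg [-28.002044    -0.09300921] 180.19030808462776
edge [11.39022395 35.08055324] [ 13.49718444 -32.55804058] -1.7842020838766424
plate top [ 17.84826391 -88.78946249]
plate top [-19.68663674 -91.81371324]
```

```bash
python3 -c "
from plant import r
print(r.close_job())"
```

```text
the job is handed in; nothing more can be done
None
```

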